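# Close and latch the ambulance drug case

## Robot

A 6-joint arm with a two-finger parallel gripper is mounted at the origin on the work surface. World frame = base frame: x ahead of the robot, y to its left, z up, the work surface at z = 0. Lengths are in mm, angles in rad, forces in N, time in s.
With the tool pointing down it reaches from about 275 to 975 mm from the base axis. Payload 8.4 kg.
Tool frame: the origin (TCP) lies at the very end of the fingers, on their centre line; the grasp point (between the pads) lies 19 mm behind it (env.grip_depth is the distance from the TCP to the grasp point, in mm); z points along the fingers, y is the direction in which the jaws open and shut (so a half turn about z gives the same grasp; the last joint's range is limited). The gripper opens to 92 mm and grips with 3 to 60 N. Pads are 20 mm wide; open, the fingers measure 128 mm over their backs; the gripper's body (75 mm by 189 mm) begins 69 mm behind the grasp point.
Start: joints at [1.282, 0.353, 1.633, -0, 1.155, -0.002], TCP at [176.801, 599.474, 214.583] pointing down, gripper open.
Joint ranges: [-2.63, 2.63], [-0.92, 2.1], [0.06, 2.66], [-1.3, 4.44], [0, 2.69], [-3.02, 3.02]. Speed limits (rad/s): [2.22, 2.22, 2.79, 3.14, 3.14, 3.14].

## Interface

Orientations are given as a unit quaternion [w, x, y, z].
In Python, from plant import env gives the robot as it stands.
- The arm moves only by the shell command python3 -m crank 'ROWS' [FORCE]. ROWS is JSON, a list of rows, each an object with "gripper": the opening, from 0 (shut) to 1 (fully open); "offset": the shift along the tool's x, y, z in units of 40 mm (1.0 is 40 mm), a list of three; "dr": the turn, a rotation vector about the tool's x, y, z in units of 6 degrees (1.0 is 6 degrees), a list of three. In form: [{"gripper": gripper, "offset": [x, y, z], "dr": [ax, ay, az]}, ...]. A call has 1 to 12 rows; each row is the pose to reach, as a shift and turn from the pose commanded when the call began, along the tool's axes at that moment; what a row does not reach only later rows make up. A row lasts 1/12 s, in which the tool goes at most 41.7 mm and 7.16 degrees, less where a joint would pass 70% of its speed; a pose out of reach is approached as far as the arm can. A call with a gripper value outside its range is refused whole. The fingers move at their own pace and stop on an object; FORCE is the grip in N (left out, the last holds). Time passes only in rows, so rows that repeat a pose let the fingers close. It gives the time, the measured TCP pose, the force and the opening at its end, in the units of the state.
- env.read_state(): the state, without advancing time (a new reading comes with each control period).
- env.get_image(name): name is "side" or "top"; returns a dict with "img" (480x640x3 uint8, red, green, blue), "mtx" (3x3 intrinsics, pixels), "k1" (the pictures are not rectified: a ray, as slopes to the right and down, at radius r is drawn at 1 + k1 r^2 times it, then the intrinsics apply), "position" and "rotation" of the camera in the world. Camera axes: x right, y up, looking along -z (the intrinsics and any distortion apply to the point x, -y, -z); pixel columns grow to the right and rows downward; lengths in mm; the calibration is good to about 2 mm. A picture is of the moment at which its call begins. There is no depth.
- env.job_done(): hands the job in, once; it reports no verdict.
The state is a dict: "t": time; "joint_pos": joint angles; "qd": joint speeds; "joint_efforts": joint torques, N m; "tool_pos": TCP position; "eef_rot": TCP orientation; "wrist_force": force on the tool from outside, world axes, zero at the start; "wrist_torque": the same for the moment, N m; "width": finger opening in mm.
Only numpy, scipy, OpenCV 4.12 (cv2) and the standard library are available. Lean on these libraries where they do the work, as an engineer would, in place of code of your own. Each camera call takes 0.05 s, during which the arm holds its last target. There are 200 camera calls.

## Task

Close up the orange ambulance case with the closed fingertips, without grasping anything: push its half-open lid down until it is fully shut, then press the yellow latch fully in, then the white latch, and last the green one. Do not swing the lid farther open, and leave the amber vial, grey tape roll, blue oximeter and carton standing round the case where they are.

Things in the scene. Friction and masses are not known exactly. Their poses are not given: they have to be found in the camera images.
- case: orange hard case fixed to the bench. Origin: on the bench under the case, x pointing away from the robot at yaw 0, y to the left, z up. Open box 195 mm (x, from -95 to +100 mm) by 380 mm (y), 120 mm high, with a solid front ledge on the robot's side (x from -152 to -95 mm, 110 mm high) that carries the latches: pads in a row at x -124 mm, y -105, 0 and +105 mm; which colour is where varies
- lid (a joint): lid hinge angle: 0 is shut, grows as the lid opens up and away from the robot (starts 0.45 to 0.95 rad, stop at 1.3). The lid stays where it is left (hinge friction 0.4 N m, lid 0.25 kg)
- lid_press (a point): point on the outer (top) face of the lid, 25 mm in from its free front edge, half-way along its width. The lid is an orange plate with a clear window, 192 mm from hinge to free edge, 380 mm wide, 12 mm thick; the point is 167 mm from the hinge line along the lid and 12 mm above its underside. Shut, the top face is 132 mm above the bench
- lid_hinge (a point): middle of the lid's hinge line, on the case's far rim: 100 mm along the case's +x from its origin, 120 mm above the bench. The hinge line runs along the case's y; opening lifts the free edge on the robot's side
- yellow (a joint): yellow push latch: joint value is how far it is pressed in, 0 (out, as at the start) to 0.008 m (fully in). It has no spring: it moves down under about 3 N and stays where it is left.
- yellow_top (a point): centre of the top face of the yellow latch pad, 32 mm (along the case's x) by 44 mm (along its y), standing 14 mm out of a fixed black housing (42 x 56 x 10 mm) on the case's front ledge; the point goes down with the pad. Out, it is 134 mm above the bench; fully in, 126 mm. Pad edge to shut lid's front edge: 16 mm
- white (a joint): white push latch: joint value is how far it is pressed in, 0 (out, as at the start) to 0.008 m (fully in). It has no spring: it moves down under about 3 N and stays where it is left.
- white_top (a point): centre of the top face of the white latch pad, 32 mm (along the case's x) by 44 mm (along its y), standing 14 mm out of a fixed black housing (42 x 56 x 10 mm) on the case's front ledge; the point goes down with the pad. Out, it is 134 mm above the bench; fully in, 126 mm. Pad edge to shut lid's front edge: 16 mm
- green (a joint): green push latch: joint value is how far it is pressed in, 0 (out, as at the start) to 0.008 m (fully in). It has no spring: it moves down under about 3 N and stays where it is left.
- green_top (a point): centre of the top face of the green latch pad, 32 mm (along the case's x) by 44 mm (along its y), standing 14 mm out of a fixed black housing (42 x 56 x 10 mm) on the case's front ledge; the point goes down with the pad. Out, it is 134 mm above the bench; fully in, 126 mm. Pad edge to shut lid's front edge: 16 mm
- vial_mid (a point): amber jar, 40 mm across, 75 mm high, upright on the bench; loose, to be left alone; the point is its centre
- tape_mid (a point): grey roll of tape lying flat, 72 mm across, hole 38 mm, 25 mm high; loose, to be left alone; the point is its centre
- oximeter_mid (a point): blue finger oximeter, 60 x 34 x 30 mm; loose, to be left alone; the point is its centre
- carton_mid (a point): white carton with a green band, 50 x 90 x 35 mm; loose, to be left alone; the point is its centre

How it is judged:
By the outcome, as a careful person would: the job done as asked, in the order asked, and still so for the second after the job is handed in, with the robot touching nothing.
It also fails if it takes over 51 s, if anything falls off the work surface, if the arm or the gripper's body presses on something with over 40 N, if the wrist force passes 120 N, or if a joint passes its speed limit or range.

## Working session

There is one attempt and no reset: what is moved stays moved. The work goes in short steps, Python scripts to look and compute and a shell command to move; the robot and the scene stay as the last step left them, time stands still between calls to the robot, and variables do not carry over. Pictures are saved under pics/ and viewed, about 8 in all and at most 12, crops included, and the job is handed in when it is done.

```bash
mkdir -p pics; python3 - <<'E'
from plant import env
import cv2
print(env.read_state())
for n in("top","side"):
    d=env.get_image(n); cv2.imwrite(f"pics/{n}0.png",d["img"][:,:,::-1])
    print(n,d["mtx"],d["k1"],d["position"],d["rotation"])
E
```

```text
{'t': 0.0, 'joint_pos': array([ 1.28158617e+00,  3.53622206e-01,  1.63411828e+00,  7.59647759e-07,
        1.15519648e+00, -2.42675282e-03]), 'qd': array([-0.00055627,  0.00066394, -0.00076844, -0.00120816, -0.00056795,
       -0.00087633]), 'joint_efforts': array([ 1.95968634e-03, -5.93859172e+01, -3.34222090e+01,  6.99849380e-02,
        2.35397770e-02, -1.61730077e-04]), 'tool_pos': array([176.66988988, 599.00340344, 213.88667938]), 'eef_rot': array([-9.80092491e-05,  1.42900943e-01,  9.89736767e-01, -6.64970583e-04]), 'wrist_force': array([-0.83428774, -0.22478913,  0.33682799]), 'wrist_torque': array([ 0.00797813,  0.01871748, -0.02168874]), 'width': 91.69156219970257}
top [[525.47557482   0.         323.08007072]
 [  0.         525.47557482 238.96103622]
 [  0.           0.           1.        ]] 0.04827094200274321 [399.14799187  17.82201949 982.86072829] [-0.69619564 -0.05749225  0.05321123  0.71356488]
side [[513.0139016    0.         317.81069428]
 [  0.         513.0139016  235.26743313]
 [  0.           0.           1.        ]] -0.08376438422652199 [  56.80454965 -600.33092515  736.92984307] [ 0.85717579  0.40415246 -0.13182116 -0.29074669]
```

View pics/top0.png

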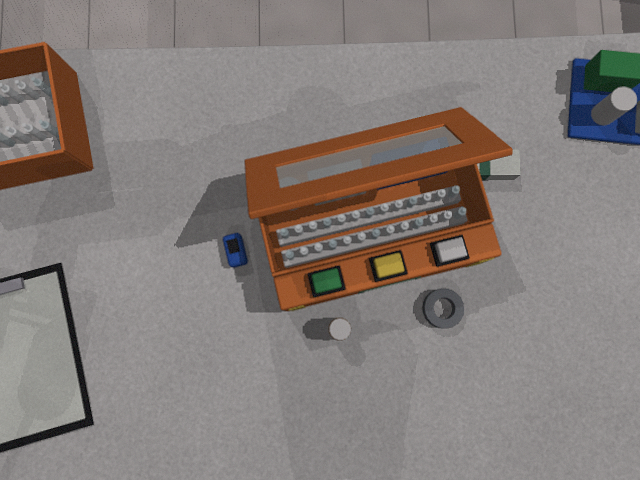

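View pics/side0.png

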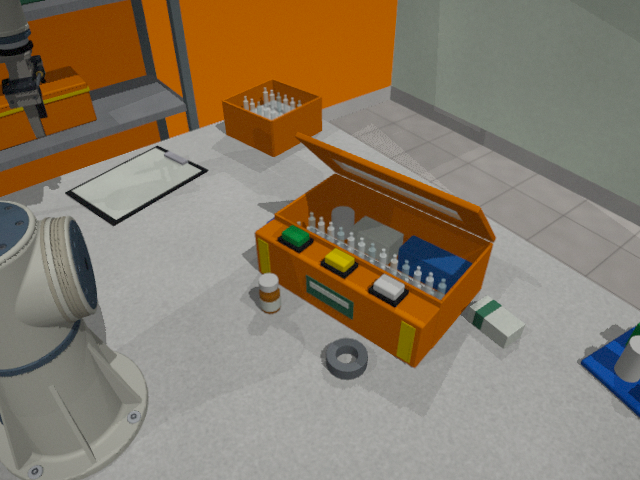

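Both views show the half-open lid and the pads. Top view: green (326,281), yellow (388,265), white (451,249), lid free edge (250,217)–(512,152). Side view: green (295,237), yellow (340,261), white (389,287), lid free edge (298,135)–(494,238). The loose items are the vial and tape in front of the case, the oximeter to its left and the carton to its right.

```bash
cat > h.py <<'E'
from plant import env
import numpy as np, cv2
from scipy.spatial.transform import Rotation as R
from scipy.optimize import least_squares
def proj(d,P):
    q=np.array(d["rotation"]); c=(np.atleast_2d(P)-d["position"])@R.from_quat(q[[1,2,3,0]]).as_matrix()
    s=np.c_[c[:,0],-c[:,1]]/-c[:,2:]; s*=1+d["k1"]*(s**2).sum(1,keepdims=True)
    return s@d["mtx"][:2,:2].T+d["mtx"][:2,2]
def world(p,Q):
    c,s=np.cos(p[2]),np.sin(p[2]); return np.array(Q)@np.array([[c,s,0],[-s,c,0],[0,0,1]])+[p[0],p[1],0]
def lid(t,L,y,n): return [100-L*np.cos(t)+n*np.sin(t),y,120+L*np.sin(t)+n*np.cos(t)]
E
python3 - <<'E'
from h import *
T=env.get_image("top");S=env.get_image("side")
pads=[[-124,105,134],[-124,0,134],[-124,-105,134]]
for nt in(0,12):
  for ns in (0,12):
    def f(p):
        lt=[lid(p[3],192,190,nt),lid(p[3],192,-190,nt)]
        ls=[lid(p[3],192,190,ns),lid(p[3],192,-190,ns)]
        a=proj(T,world(p,pads+lt))-[[326,281],[388,265],[451,249],[250,217],[512,152]]
        b=proj(S,world(p,pads+ls))-[[295,237],[340,261],[389,287],[298,135],[494,238]]
        return np.r_[a,b].ravel()
    r=least_squares(f,[450,0,.2,.7]); print(nt,ns,r.x.round(3),r.cost,r.fun.round(1))
p=r.x
def f2(q,uv,z,d): return proj(d,[[q[0],q[1],z]])[0]-uv
for n,uv,z in(("vial",(340,329),75),("tape",(442,308),25),("oxi",(234,250),30),("carton",(500,165),35)):
    print(n,least_squares(f2,[400,0],args=(uv,z,T)).x.round())
E
```

```text
0 0 [ 6.11802e+02 -6.54120e+01  1.99000e-01  8.28000e-01] 466.4632412998755 [  3.2  -3.1   4.4  -1.5   4.4   0.2   5.3   1.3   6.8   7.1   2.9  -5.5
   1.6  -4.8   1.8  -3.   -1.2   2.2 -15.  -20.9]
0 12 [ 6.12891e+02 -6.54350e+01  1.96000e-01  7.92000e-01] 565.0517261253827 [  2.9  -4.    4.2  -2.1   4.2  -0.2   6.3   4.1   6.6  11.    3.3  -5.9
   2.   -5.1   2.   -3.3   0.7  -0.6 -13.2 -24.1]
12 0 [ 6.10826e+02 -6.53540e+01  2.02000e-01  7.99000e-01] 420.0408140541086 [  3.5  -2.4   4.6  -1.    4.6   0.6   4.3  -1.4   7.    3.3   2.5  -5.1
   1.4  -4.5   1.7  -2.8  -3.2   5.  -16.9 -17.6]
12 12 [ 6.11858e+02 -6.54100e+01  1.99000e-01  7.65000e-01] 470.31151499610877 [  3.2  -3.2   4.4  -1.5   4.4   0.2   5.3   1.4   6.9   7.2   2.9  -5.5
   1.7  -4.8   1.8  -3.   -1.3   2.1 -15.1 -21. ]
vial [387.  -3.]
tape [ 419. -189.]
oxi [533. 185.]
carton [ 679. -309.]
```

```bash
python3 - <<'E'
from h import *
T=env.get_image("top");S=env.get_image("side")
pads=[[-124,105,134],[-124,0,134],[-124,-105,134]]
def f(p):
    lt=[lid(p[3],192,190,0),lid(p[3],192,-190,0)]
    a=proj(T,world(p,pads+lt))-[[326,281],[388,265],[451,249],[250,217],[512,152]]
    b=proj(S,world(p,pads+[lid(p[3],192,190,12)]))-[[295,237],[340,261],[389,287],[298,135]]
    return np.r_[a,b].ravel()
r=least_squares(f,[450,0,.2,.7],loss="soft_l1"); p=r.x; print(p.round(3),r.fun.round(1))
np.save("p.npy",p)
Q=pads+[lid(p[3],l,y,n) for l in(0,192) for y in(190,-190) for n in(0,12)]+[[-152,190,110],[-152,-190,110],[-152,-190,0],[-152,190,0]]+[lid(p[3],167,0,12)]
ims=[]
for d,c in((T,(220,90)),(S,(230,110))):
    im=d["img"][:,:,::-1].copy()
    im=im[c[1]:c[1]+290,c[0]:c[0]+310]; im=cv2.resize(im,None,fx=2.55,fy=2,interpolation=2)if 0 else cv2.resize(im,None,fx=1.29,fy=1.29,interpolation=cv2.INTER_CUBIC)
    for u in proj(d,world(p,Q)): cv2.drawMarker(im,tuple(((u-c)*1.29).astype(int).tolist()),(255,0,255),cv2.MARKER_CROSS,8,1)
    ims.append(im)
cv2.imwrite("pics/ov.png",np.hstack(ims))
E
```

```text
[609.287 -58.001 138.452 365.299] [ 0.7 -0.4  1.6 -0.3  1.2  0.  -0.5  0.6  1.3  0.1 -0.3 -5.7 -0.9 -5.7
 -0.1 -4.9 -0.5 -7.5]
```

View pics/ov.png

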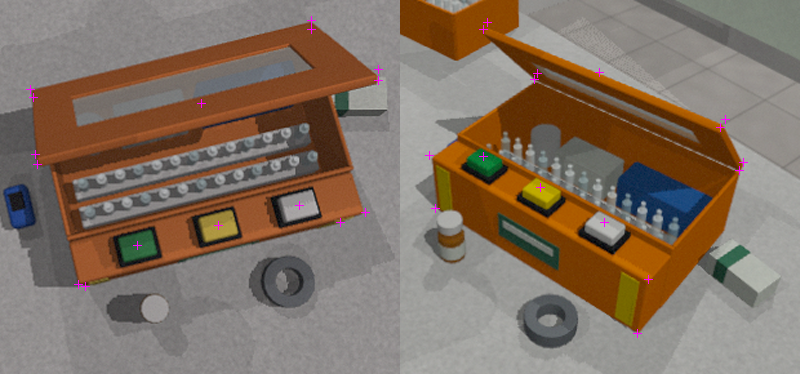

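```bash
cat >> h.py <<'E'
p=np.array([609.3,-58.0,.222,.874])
def go(c,base=None):
    "offset/dr from current state to case-frame tip points, tool down, tool y along case y"
    s=env.read_state(); q=np.array(s["eef_rot"]); A=R.from_quat(q[[1,2,3,0]])
    G=R.from_euler("z",p[2])*R.from_euler("y",180,degrees=True)
    W=world(p,np.atleast_2d(c)); print("t",s["t"],"tcp",s["tool_pos"].round(1),"F",s["wrist_force"].round(1),"w",s["width"].round(1),"dr",(np.degrees((A.inv()*G).as_rotvec())/6).round(2))
    for w in W: print(w.round(1),((A.as_matrix().T@(w-s["tool_pos"]))/40).round(2))
E
python3 - <<'E'
from h import *
a=np.array(lid(.874,167,0,12))
go([a+[10,0,90],a+[10,0,30]])
E
```

```text
Traceback (most recent call last):
  File "h.py", line 17, in go
    W=world(p,np.atleast_2d(c)); print("t",s["t"],"tcp",s["tool_pos"].round(1),"F",s["wrist_force"].round(1),"w",s["width"].round(1),"dr",(np.degrees((A.inv()*G).as_rotvec())/6).round(2))
                                                                                                                 ^^^^^^^^^^^^^^^^
AttributeError: 'float' object has no attribute 'round'
```

```bash
sed -i 's/s\["width"\].round(1)/round(s["width"],1)/' h.py
python3 - <<'E'
from h import *
a=np.array(lid(.874,167,0,12))
go([a+[10,0,90],a+[10,0,30]])
E
```

```text
t 0.3 tcp [176.8 599.3 214.3] F [-0.4 -1.   0.1] w 91.7 dr [-0.   -0.   -4.86]
[621.  -55.4 345.8] [-15.28 -12.56  -3.28]
[621.  -55.4 285.8] [-15.28 -12.56  -1.78]
```

```bash
python3 -m crank '[{"gripper":0,"offset":[0,0,-1],"dr":[0,0,0]},{"gripper":0,"offset":[0,0,-2],"dr":[0,0,0]},{"gripper":0,"offset":[-0.4,-0.3,-3],"dr":[0,0,-0.5]},{"gripper":0,"offset":[-1,-0.8,-3.3],"dr":[0,0,-1.5]},{"gripper":0,"offset":[-1.7,-1.4,-3.3],"dr":[0,0,-2.5]},{"gripper":0,"offset":[-2.4,-2,-3.3],"dr":[0,0,-3.5]},{"gripper":0,"offset":[-3.1,-2.5,-3.3],"dr":[0,0,-4.4]},{"gripper":0,"offset":[-3.8,-3.1,-3.3],"dr":[0,0,-4.9]},{"gripper":0,"offset":[-4.5,-3.7,-3.3],"dr":[0,0,-4.9]},{"gripper":0,"offset":[-5.2,-4.3,-3.3],"dr":[0,0,-4.9]},{"gripper":0,"offset":[-5.9,-4.9,-3.3],"dr":[0,0,-4.9]},{"gripper":0,"offset":[-5.9,-4.9,-3.3],"dr":[0,0,-4.9]}]'
python3 - <<'E'
from h import *
a=np.array(lid(.874,167,0,12))
go([a+[10,0,90],a+[10,0,30]])
E
```

```text
t: 1.3
tool_pos: [350.2, 340.2, 346.8]
eef_rot: [0.001, -0.111, 0.994, -0.001]
wrist_force: [0.1, 0.5, 0.0]
width: 14.1
t 1.3 tcp [350.2 340.2 346.8] F [0.1 0.5 0. ] w 14.1 dr [-0.02  0.01  0.01]
[621.  -55.4 345.8] [ -4.42 -11.14   0.05]
[621.  -55.4 285.8] [ -4.42 -11.14   1.55]
```

```bash
python3 -m crank '[{"gripper":0,"offset":[-0.4,-0.9,0],"dr":[0,0,0]},{"gripper":0,"offset":[-0.8,-1.9,0],"dr":[0,0,0]},{"gripper":0,"offset":[-1.2,-2.9,0],"dr":[0,0,0]},{"gripper":0,"offset":[-1.6,-3.9,0],"dr":[0,0,0]},{"gripper":0,"offset":[-2,-4.9,0],"dr":[0,0,0]},{"gripper":0,"offset":[-2.4,-5.9,0],"dr":[0,0,0]},{"gripper":0,"offset":[-2.8,-6.9,0],"dr":[0,0,0]},{"gripper":0,"offset":[-3.2,-7.9,0],"dr":[0,0,0]},{"gripper":0,"offset":[-3.6,-8.9,0],"dr":[0,0,0]},{"gripper":0,"offset":[-4,-9.9,0],"dr":[0,0,0]},{"gripper":0,"offset":[-4.4,-10.8,0],"dr":[0,0,0]},{"gripper":0,"offset":[-4.4,-11.1,0],"dr":[0,0,0]}]'
python3 -m crank '[{"gripper":0,"offset":[0,0,0.6],"dr":[0,0,0]},{"gripper":0,"offset":[0,0,1.1],"dr":[0,0,0]},{"gripper":0,"offset":[0,0,1.1],"dr":[0,0,0]},{"gripper":0,"offset":[0,0,1.1],"dr":[0,0,0]}]'
python3 - <<'E'
from h import *
go([lid(t,167,0,12)+np.array([10*np.sign(t),0,0]) for t in(.874,.7,.5,.3,.15,0)])
ims=[]
for n,c in(("top",(220,90)),("side",(230,60))):
    d=env.get_image(n); im=d["img"][:,:,::-1][c[1]:c[1]+290,c[0]:c[0]+310].copy()
    im=cv2.resize(im,None,fx=1.29,fy=1.29,interpolation=cv2.INTER_CUBIC)
    for u in proj(d,np.vstack([env.read_state()["tool_pos"]])): cv2.drawMarker(im,tuple(((u-c)*1.29).astype(int).tolist()),(255,0,255),cv2.MARKER_CROSS,10,1)
    ims.append(im)
cv2.imwrite("pics/a.png",np.hstack(ims))
E
```

```text
t: 2.3
tool_pos: [621.2, -51.5, 346.0]
eef_rot: [0.0, -0.112, 0.994, -0.0]
wrist_force: [-0.6, 0.1, 0.2]
width: 0.5
t: 2.63
tool_pos: [618.3, -48.1, 301.8]
eef_rot: [-0.001, -0.113, 0.994, 0.0]
wrist_force: [-0.0, 0.4, 0.6]
width: 0.6
t 2.6333 tcp [618.3 -48.1 301.8] F [-0.   0.4  0.6] w 0.6 dr [ 0.01 -0.02  0.04]
[621.  -55.4 255.8] [-0.03 -0.19  1.15]
[599.5 -60.2 236.8] [ 0.52 -0.19  1.63]
[579.3 -64.8 210.6] [ 1.04 -0.19  2.28]
[564.4 -68.1 180.8] [ 1.42 -0.19  3.03]
[557.3 -69.7 156.8] [ 1.6  -0.19  3.63]
[543.9 -72.8 132. ] [ 1.94 -0.19  4.25]
```

View pics/a.png

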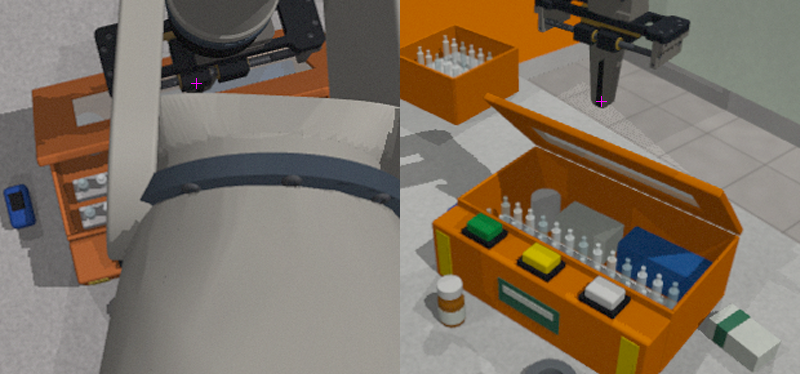

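The side view shows the fingertip just above the lid at crop (603,105). It sits about 4 px below its projection, the same bias as on the pads, so the top-view pose is trustworthy. Next I push along the arc.

```bash
python3 -m crank '[{"gripper":0,"offset":[0,-0.2,0.4],"dr":[0,0,0]},{"gripper":0,"offset":[0,-0.2,0.8],"dr":[0,0,0]},{"gripper":0,"offset":[0,-0.2,1.05],"dr":[0,0,0]},{"gripper":0,"offset":[0.05,-0.2,1.2],"dr":[0,0,0]},{"gripper":0,"offset":[0.22,-0.2,1.36],"dr":[0,0,0]},{"gripper":0,"offset":[0.4,-0.2,1.52],"dr":[0,0,0]},{"gripper":0,"offset":[0.52,-0.2,1.65],"dr":[0,0,0]},{"gripper":0,"offset":[0.66,-0.2,1.8],"dr":[0,0,0]}]'
python3 - <<'E'
from h import *
go([lid(t,167,0,12)+np.array([10*np.sign(t),0,0]) for t in(.5,.3,.15,0)])
E
```

```text
t: 3.4
tool_pos: [594.6, -62.1, 230.9]
eef_rot: [0.001, -0.113, 0.994, 0.0]
wrist_force: [1.1, 1.4, 1.3]
width: 0.4
t 3.4 tcp [594.6 -62.1 230.9] F [1.1 1.4 1.3] w 0.4 dr [-0.    0.01  0.04]
[579.3 -64.8 210.6] [0.39 0.02 0.51]
[564.4 -68.1 180.8] [0.77 0.02 1.25]
[557.3 -69.7 156.8] [0.95 0.02 1.85]
[543.9 -72.8 132. ] [1.3  0.02 2.47]
```

```bash
python3 -m crank '[{"gripper":0,"offset":[0.18,0,0.25],"dr":[0,0,0]},{"gripper":0,"offset":[0.37,0,0.51],"dr":[0,0,0]},{"gripper":0,"offset":[0.52,0,0.76],"dr":[0,0,0]},{"gripper":0,"offset":[0.65,0,1.0],"dr":[0,0,0]},{"gripper":0,"offset":[0.76,0,1.25],"dr":[0,0,0]},{"gripper":0,"offset":[0.84,0,1.5],"dr":[0,0,0]},{"gripper":0,"offset":[0.9,0,1.75],"dr":[0,0,0]},{"gripper":0,"offset":[0.95,0,2.0],"dr":[0,0,0]},{"gripper":0,"offset":[1.0,0,2.2],"dr":[0,0,0]},{"gripper":0,"offset":[1.05,0,2.35],"dr":[0,0,0]},{"gripper":0,"offset":[1.05,0,2.43],"dr":[0,0,0]},{"gripper":0,"offset":[1.05,0,2.43],"dr":[0,0,0]}]'
python3 -c "
from h import *
go([lid(0,167,0,12)])"
```

```text
t: 4.4
tool_pos: [553.7, -71.6, 132.9]
eef_rot: [-0.0, -0.113, 0.994, 0.0]
wrist_force: [0.0, 0.6, 0.1]
width: 0.5
t 4.4 tcp [553.7 -71.6 132.9] F [0.  0.6 0.1] w 0.5 dr [ 0.   -0.01  0.04]
[543.9 -72.8 132. ] [0.24 0.03 0.02]
```

```bash
python3 -m crank '[{"gripper":0,"offset":[0,0,0.03],"dr":[0,0,0]},{"gripper":0,"offset":[0,0,0.06],"dr":[0,0,0]},{"gripper":0,"offset":[0,0,0.09],"dr":[0,0,0]},{"gripper":0,"offset":[0,0,0.09],"dr":[0,0,0]},{"gripper":0,"offset":[0,0,0.09],"dr":[0,0,0]}]'
```

```text
t: 4.82
tool_pos: [554.3, -71.7, 132.2]
eef_rot: [0.0, -0.113, 0.994, -0.0]
wrist_force: [-9.1, 2.1, 24.4]
width: 0.6
```

24 N at z = 132 mm means the lid is on its seat. Next I lift and move over yellow.

```bash
python3 -m crank '[{"gripper":0,"offset":[0,0,-0.3],"dr":[0,0,0]},{"gripper":0,"offset":[0,0,-0.8],"dr":[0,0,0]},{"gripper":0,"offset":[0,0,-1],"dr":[0,0,0]},{"gripper":0,"offset":[0,0,-1],"dr":[0,0,0]}]'
python3 - <<'E'
from h import *
go([[-124,y,z] for y in(0,-105,105) for z in (164,134,126)])
ims=[]
for n,c in(("top",(220,90)),("side",(230,60))):
    d=env.get_image(n); im=d["img"][:,:,::-1][c[1]:c[1]+290,c[0]:c[0]+310].copy()
    im=cv2.resize(im,None,fx=1.29,fy=1.29,interpolation=cv2.INTER_CUBIC)
    for u in proj(d,world(p,[lid(0,192,y,12) for y in(190,-190)])): cv2.drawMarker(im,tuple(((u-c)*1.29).astype(int).tolist()),(255,0,255),cv2.MARKER_CROSS,10,1)
    ims.append(im)
cv2.imwrite("pics/b.png",np.hstack(ims))
E
```

```text
t: 5.15
tool_pos: [555.6, -71.8, 171.9]
eef_rot: [0.002, -0.113, 0.994, -0.0]
wrist_force: [0.7, 0.0, -0.2]
width: 0.2
t 5.15 tcp [555.6 -71.8 171.9] F [ 0.7  0.  -0.2] w 0.2 dr [-0.01  0.04  0.04]
[488.3 -85.3 164. ] [1.72 0.05 0.19]
[488.3 -85.3 134. ] [1.72 0.05 0.94]
[488.3 -85.3 126. ] [1.72 0.05 1.14]
[ 511.5 -187.7  164. ] [ 1.73 -2.58  0.19]
[ 511.5 -187.7  134. ] [ 1.73 -2.58  0.94]
[ 511.5 -187.7  126. ] [ 1.73 -2.58  1.14]
[465.2  17.1 164. ] [1.7  2.67 0.19]
[465.2  17.1 134. ] [1.71 2.67 0.94]
[465.2  17.1 126. ] [1.71 2.67 1.14]
```

View pics/b.png

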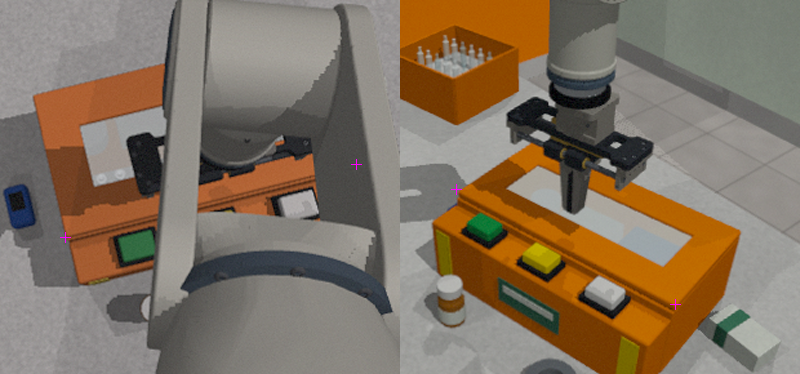

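The lid is shut flat (side view) and all pads are still out. Next I press yellow.

```bash
python3 -m crank '[{"gripper":0,"offset":[0.6,0,0],"dr":[0,0,0]},{"gripper":0,"offset":[1.2,0,0],"dr":[0,0,0]},{"gripper":0,"offset":[1.73,0.05,0],"dr":[0,0,0]},{"gripper":0,"offset":[1.73,0.05,0],"dr":[0,0,0]},{"gripper":0,"offset":[1.73,0.05,0.4],"dr":[0,0,0]},{"gripper":0,"offset":[1.73,0.05,0.75],"dr":[0,0,0]},{"gripper":0,"offset":[1.73,0.05,0.9],"dr":[0,0,0]},{"gripper":0,"offset":[1.73,0.05,1.0],"dr":[0,0,0]},{"gripper":0,"offset":[1.73,0.05,1.07],"dr":[0,0,0]},{"gripper":0,"offset":[1.73,0.05,1.14],"dr":[0,0,0]},{"gripper":0,"offset":[1.73,0.05,1.17],"dr":[0,0,0]},{"gripper":0,"offset":[1.73,0.05,1.17],"dr":[0,0,0]}]'
```

```text
t: 6.25
tool_pos: [485.9, -85.1, 125.6]
eef_rot: [-0.001, -0.113, 0.994, 0.0]
wrist_force: [-14.5, 2.8, 36.8]
width: 0.8
```

Yellow has bottomed out at 125.6 mm with 37 N. Next I lift and measure for white.

```bash
python3 -m crank '[{"gripper":0,"offset":[0,0,-0.4],"dr":[0,0,0]},{"gripper":0,"offset":[0,0,-1],"dr":[0,0,0]},{"gripper":0,"offset":[0,-0.9,-1],"dr":[0,0,0]},{"gripper":0,"offset":[0,-1.8,-1],"dr":[0,0,0]},{"gripper":0,"offset":[0,-2.62,-1],"dr":[0,0,0]},{"gripper":0,"offset":[0,-2.62,-1],"dr":[0,0,0]},{"gripper":0,"offset":[0,-2.62,-1],"dr":[0,0,0]}]'
python3 -c "
from h import *
go([[-124,-105,z] for z in (134,126)])"
```

```text
t: 6.83
tool_pos: [510.2, -188.6, 163.1]
eef_rot: [0.0, -0.112, 0.994, -0.0]
wrist_force: [0.3, -0.2, 0.2]
width: 0.1
t 6.8333 tcp [ 510.2 -188.6  163.1] F [ 0.3 -0.2  0.2] w 0.1 dr [-0.    0.01  0.02]
[ 511.5 -187.7  134. ] [-0.04  0.01  0.73]
[ 511.5 -187.7  126. ] [-0.04  0.01  0.93]
```

```bash
python3 -m crank '[{"gripper":0,"offset":[0,0,0.4],"dr":[0,0,0]},{"gripper":0,"offset":[0,0,0.65],"dr":[0,0,0]},{"gripper":0,"offset":[0,0,0.75],"dr":[0,0,0]},{"gripper":0,"offset":[0,0,0.83],"dr":[0,0,0]},{"gripper":0,"offset":[0,0,0.9],"dr":[0,0,0]},{"gripper":0,"offset":[0,0,0.96],"dr":[0,0,0]},{"gripper":0,"offset":[0,0,0.99],"dr":[0,0,0]},{"gripper":0,"offset":[0,0,0.99],"dr":[0,0,0]}]'
```

```text
t: 7.5
tool_pos: [509.4, -186.5, 125.8]
eef_rot: [-0.0, -0.113, 0.994, 0.0]
wrist_force: [-10.4, 6.4, 27.9]
width: 0.7
```

White is in too, at 125.8 mm with 28 N. Now green.

```bash
python3 -m crank '[{"gripper":0,"offset":[0,0,-0.4],"dr":[0,0,0]},{"gripper":0,"offset":[0,0,-1],"dr":[0,0,0]},{"gripper":0,"offset":[0,0.9,-1],"dr":[0,0,0]},{"gripper":0,"offset":[0,1.8,-1],"dr":[0,0,0]},{"gripper":0,"offset":[0,2.7,-1],"dr":[0,0,0]},{"gripper":0,"offset":[0,3.6,-1],"dr":[0,0,0]},{"gripper":0,"offset":[0,4.5,-1],"dr":[0,0,0]},{"gripper":0,"offset":[0,5.25,-1],"dr":[0,0,0]},{"gripper":0,"offset":[0,5.25,-1],"dr":[0,0,0]},{"gripper":0,"offset":[0,5.25,-1],"dr":[0,0,0]}]'
python3 -c "
from h import *
go([[-124,105,z] for z in (134,126)])"
```

```text
t: 8.33
tool_pos: [462.5, 18.6, 163.7]
eef_rot: [0.0, -0.115, 0.993, -0.0]
wrist_force: [-1.5, -0.7, -0.9]
width: 0.5
t 8.3333 tcp [462.5  18.6 163.7] F [-1.5 -0.7 -0.9] w 0.5 dr [-0.    0.01  0.07]
[465.2  17.1 134. ] [-0.06 -0.05  0.74]
[465.2  17.1 126. ] [-0.06 -0.05  0.94]
```

```bash
python3 -m crank '[{"gripper":0,"offset":[-0.05,-0.04,0.4],"dr":[0,0,0]},{"gripper":0,"offset":[-0.05,-0.04,0.65],"dr":[0,0,0]},{"gripper":0,"offset":[-0.05,-0.04,0.75],"dr":[0,0,0]},{"gripper":0,"offset":[-0.05,-0.04,0.83],"dr":[0,0,0]},{"gripper":0,"offset":[-0.05,-0.04,0.9],"dr":[0,0,0]},{"gripper":0,"offset":[-0.05,-0.04,0.96],"dr":[0,0,0]},{"gripper":0,"offset":[-0.05,-0.04,1.0],"dr":[0,0,0]},{"gripper":0,"offset":[-0.05,-0.04,1.0],"dr":[0,0,0]}]'
```

```text
t: 9.0
tool_pos: [465.0, 15.5, 125.7]
eef_rot: [-0.0, -0.113, 0.994, -0.0]
wrist_force: [-10.9, -2.8, 32.7]
width: 0.1
```

```bash
python3 -m crank '[{"gripper":0,"offset":[0,0,-0.5],"dr":[0,0,0]},{"gripper":0,"offset":[0,0,-1.3],"dr":[0,0,0]},{"gripper":0,"offset":[0,0,-2.2],"dr":[0,0,0]},{"gripper":0,"offset":[0,0,-3],"dr":[0,0,0]},{"gripper":0,"offset":[0,1,-3],"dr":[0,0,0]},{"gripper":0,"offset":[0,2,-3],"dr":[0,0,0]},{"gripper":0,"offset":[0,3,-3],"dr":[0,0,0]},{"gripper":0,"offset":[0,4,-3],"dr":[0,0,0]},{"gripper":0,"offset":[0,5,-3],"dr":[0,0,0]},{"gripper":0,"offset":[0,6,-3],"dr":[0,0,0]},{"gripper":0,"offset":[0,7,-3],"dr":[0,0,0]},{"gripper":0,"offset":[0,7,-3],"dr":[0,0,0]}]'
python3 - <<'E'
from h import *
a=cv2.imread("pics/top0.png");s0=cv2.imread("pics/side0.png")
ims=[]
for n,c,o in(("top",(200,90),a),("side",(225,140),s0)):
    im=env.get_image(n)["img"][:,:,::-1].copy(); cv2.imwrite(f"pics/{n}1.png",im)
    ims.append(cv2.resize(np.vstack([x[c[1]:c[1]+240,c[0]:c[0]+320] for x in(o,im)]),None,fx=1.24,fy=1.24))
cv2.imwrite("pics/c.png",np.hstack(ims)); print(env.read_state()["wrist_force"])
E
```

```text
t: 10.0
tool_pos: [400.7, 294.7, 243.6]
eef_rot: [0.0, -0.115, 0.993, 0.001]
wrist_force: [-0.4, -0.2, -0.2]
width: 0.3
[-1.03886092  0.19219423 -0.51220418]
```

View pics/c.png

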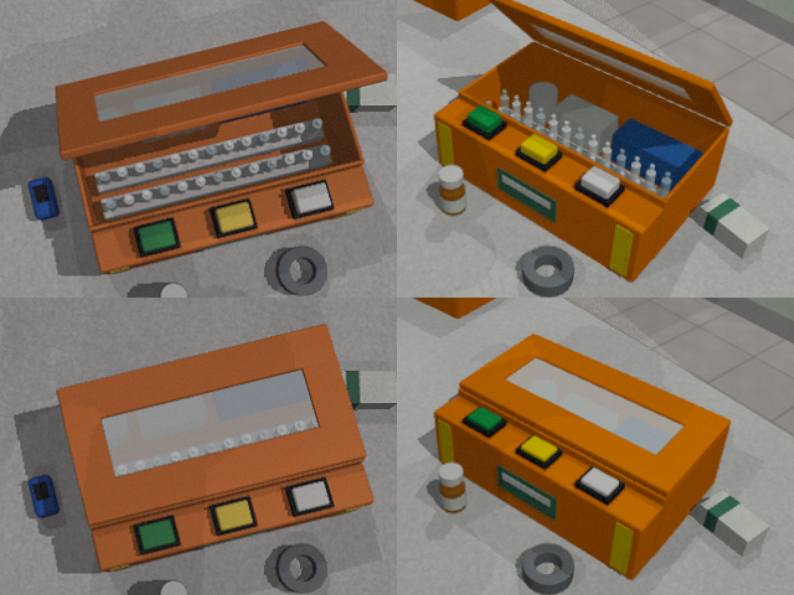

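The before/after crops show the lid flat, all three pads lower in their housings, and the vial, tape, oximeter and carton unmoved. The robot is clear, so I'm handing in.

```bash
python3 -c "
from plant import env
print(env.job_done())"
```

```text
the job is handed in; nothing more can be done
None
```

The case is closed and the job is handed in at about 10 s of the 51 s allowed. I pushed the lid shut with the closed fingertips, then pressed the yellow, white and green latches in that order.

| Part | Fingertip height at the end of the press | Vertical force | Expected height |
|---|---|---|---|
| Lid | 132.2 mm | 24 N | 132 mm |
| Yellow | 125.6 mm | 37 N | 126 mm |
| White | 125.8 mm | 28 N | 126 mm |
| Green | 125.7 mm | 33 N | 126 mm |

- **Final pictures:** The lid lies flat and all three pads sit lower in their housings. The vial, tape roll, oximeter and carton are where they started, and the robot is clear of everything.
- **Disagreement:** The side camera projected points about 5 px too high, on the fingertip as well as the pads. I therefore took the case position from the top view, and the heights above agreed with it.
- **Not measured:** I had no direct reading of the lid or latch joints, so "fully in" rests on the heights, forces and pictures.

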